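Gauge an unmarked rod and file it by size

ROBOT

A 6-joint arm with a two-finger parallel gripper is mounted at the origin on the work surface. World frame = base frame: x ahead of the robot, y to its left, z up, the work surface at z = 0. Lengths are in mm, angles in rad, forces in N, time in s.
With the tool pointing down it reaches from about 425 to 1125 mm from the base axis. Payload 14.9 kg.
Tool frame: the origin (TCP) lies at the very end of the fingers, on their centre line; the grasp point (between the pads) lies 19 mm behind it; z points along the fingers, y is the line along which they close (so a half turn about z gives the same grasp; the last joint's range is limited). The gripper opens to 91 mm and grips with 3 to 60 N. Pads are 32 mm wide; open, the fingers measure 118 mm over their backs; the gripper's body (76 mm by 178 mm) begins 60 mm behind the grasp point.
Start: joints at [1.305, 0.379, 1.734, -0, 1.028, -0.033], TCP at [161.498, 681.129, 213.932] pointing down, gripper open.
Joint ranges: [-2.77, 2.77], [-0.74, 2.19], [0, 2.66], [-1.06, 4.2], [0.31, 2.87], [-3.08, 3.08]. Speed limits (rad/s): [1.89, 1.89, 2.39, 3.14, 3.14, 3.14].

INTERFACE

Orientations are given as a unit quaternion [x, y, z, w].
In Python, from station import bot, camera gives the robot as it stands.
- The arm moves only by the tool jog_arm, never from a script. Its argument "series" is a list of rows, each an object of numbers: "x", "y", "z": the shift along the tool's x, y, z scaled (see below); "rx", "ry", "rz": the turn, a rotation vector about the tool's x, y, z scaled (see below); "jaw": the closure, from 0 (fully open) to 1 (shut). In form: [{"x": .., "y": .., "z": .., "rx": .., "ry": .., "rz": .., "jaw": ..}, ...]. A call has 1 to 12 rows; each row shifts and turns the commanded pose from where the row before left it, along the tool's axes as they then stand; what a row does not reach is not made up. The controller multiplies each number of a shift by 0.5 m and each number of a turn by pi rad. A row lasts 1/10 s, in which the tool goes at most 50 mm and 8.59 degrees, less where a joint would pass 70% of its speed; a pose out of reach is approached as far as the arm can. A call with a number of a shift or a turn outside -1 to 1 is refused whole. A call with a gripper value outside its range is refused whole. The fingers move at their own pace and stop on an object; the grip force is fixed at half the most. Time passes only in rows, so rows that do not move let the fingers close. It gives the time, the measured TCP pose, the force, the opening and the grip force at its end, in the units of the state.
- bot.state(): the state, without advancing time (a new reading comes with each control period).
- camera(name): name is "scene" or "side" or "wrist"; returns a dict with "frame" (400x640x3 uint8, red, green, blue), "range_z" (400x640 float32, mm along the optical axis (not along the pixel's ray), 0 where there is no reading), "fx", "fy", "cx", "cy" (pixels), "rvec" (rotation vector, rad) and "tvec" (3), from world to camera coordinates, as OpenCV has them. Camera axes: x right, y down, z forward; pixel columns grow to the right and rows downward; lengths in mm; the calibration is good to about 2 mm. A picture is of the moment at which its call begins.
- bot.close_job(): hands the job in; it is judged then, once.
The state is a dict: "time_s": time; "joint_positions": joint angles; "qvel": joint speeds; "effort": joint torques, N m; "position": TCP position; "eef_rot": TCP orientation; "ft_force": force on the tool from outside, world axes, zero at the start; "wrist_torque": the same for the moment, N m; "grip_width": finger opening in mm; "gripper_force": force on a finger pad.
Only numpy, scipy, OpenCV 4.12 (cv2) and the standard library are available. Lean on these libraries where they do the work, as an engineer would, in place of code of your own. Each camera call takes 0.05 s, during which the arm holds its last target. There are 200 camera calls.

TASK

The rod standing in the orange block came back without a label. Set it upright into the wide end of the tapered slot gauge and slide it along with a light push until it wedges between both jaws; read its size from the colour band where it stops, then lower it to the bottom of the tube of that colour and let go. Leave the two rods in the grey block and everything else as they are.

Things in the scene. Friction and masses are not known exactly. Their poses are not given: they have to be found in the camera images.
- gauge: Fixed tapered slot gauge: aluminium base 172 x 118 x 12 mm with two dark steel jaws 28 mm high (tops 40 mm above the bench) that form a straight slot open above and at both ends. Origin at the centre of the underside; x along the slot's centre line (y = 0) to the narrow end, z up. A push of 3 to 7 N along the slot wedges a rod well; over about 10 N squeezes the jaws too hard (limit 35 N in all).
- jaw_left: The gauge's left jaw, on the slot's +y side: dark steel bar 150 x 30 x 28 mm with its inner face at 0.06 rad to the slot's centre line, fixed on the base. Its frame is the gauge's frame (same origin and axes).
- jaw_right: The gauge's right jaw, on the slot's -y side: dark steel bar 150 x 30 x 28 mm with its inner face at 0.06 rad to the slot's centre line, fixed on the base. Its frame is the gauge's frame (same origin and axes).
- slot_wide (a point): Wide end of the gauge's slot (75 mm before the gauge's origin), on the centre line at the slot's floor, 12 mm above the bench. The slot is 28 mm wide here and narrows evenly by 0.12 mm per mm. Axes as the gauge's.
- slot_narrow (a point): Narrow end of the slot, 150 mm from the wide end, on the centre line at the slot's floor; 10 mm wide. A rod off the centre line rubs on one jaw only, up to 16 mm before its true stop for each mm off, and reads false; it must touch both jaws.
- band_red (a point): Middle of the red band (22 mm long, across both jaw tops), on the slot's centre line at the jaw tops, 8 mm past the gauge's origin. An exact 18 mm rod that touches both jaws has its centre here, a thicker one stops up to 7 mm earlier, a thinner one up to 7 mm later; lightly pushed, rods settle 1 to 4 mm further in. Axes as the gauge's.
- band_yellow (a point): Middle of the yellow band (22 mm long, across both jaw tops), on the slot's centre line at the jaw tops, 33 mm past the gauge's origin. An exact 15 mm rod that touches both jaws has its centre here, a thicker one stops up to 7 mm earlier, a thinner one up to 7 mm later; lightly pushed, rods settle 1 to 4 mm further in. Axes as the gauge's.
- band_blue (a point): Middle of the blue band (22 mm long, across both jaw tops), on the slot's centre line at the jaw tops, 58 mm past the gauge's origin. An exact 12 mm rod that touches both jaws has its centre here, a thicker one stops up to 7 mm earlier, a thinner one up to 7 mm later; lightly pushed, rods settle 1 to 4 mm further in. Axes as the gauge's.
- rod_a_mid (a point): One of three look-alike rods of rough round steel stock, 150 mm long, 0.12 to 0.33 kg, sold as 12, 15 and 18 mm but up to 0.8 mm thicker or thinner (which is which is not told); point at its middle, 75 mm above its foot, z along the rod. One of the three, not always the same, stands in the orange return block, the other two in the grey block.
- rod_b_mid (a point): One of three look-alike rods of rough round steel stock, 150 mm long, 0.12 to 0.33 kg, sold as 12, 15 and 18 mm but up to 0.8 mm thicker or thinner (which is which is not told); point at its middle, 75 mm above its foot, z along the rod. One of the three, not always the same, stands in the orange return block, the other two in the grey block.
- rod_c_mid (a point): One of three look-alike rods of rough round steel stock, 150 mm long, 0.12 to 0.33 kg, sold as 12, 15 and 18 mm but up to 0.8 mm thicker or thinner (which is which is not told); point at its middle, 75 mm above its foot, z along the rod. One of the three, not always the same, stands in the orange return block, the other two in the grey block.
- return_block: Fixed orange block, 70 x 70 x 40 mm, origin at the centre of its underside. One blind hole, 20 mm wide and 25 mm deep, in the middle of its top; the rod to be gauged stands loosely in it, its foot 15 mm above the bench.
- wait_block: Fixed grey block, 70 x 150 x 40 mm, origin at the centre of its underside, with two such holes at y = -40 and +40 mm in which the other two rods stand.
- tube_red: Fixed upright red plastic tube, the store for 18 mm rods: 70 mm high, 42 mm outside, 34 mm inside, on a 64 mm round foot; origin at the centre of its underside, inner floor 6 mm above it, open at the top. The three tubes change places.
- tube_yellow: Fixed upright yellow plastic tube, the store for 15 mm rods: 70 mm high, 42 mm outside, 34 mm inside, on a 64 mm round foot; origin at the centre of its underside, inner floor 6 mm above it, open at the top. The three tubes change places.
- tube_blue: Fixed upright blue plastic tube, the store for 12 mm rods: 70 mm high, 42 mm outside, 34 mm inside, on a 64 mm round foot; origin at the centre of its underside, inner floor 6 mm above it, open at the top. The three tubes change places.
- caliper: Digital caliper lying flat, 235 mm long. A bystander, to be left alone; origin under its centre.
- screwdriver: Screwdriver with a red handle, 200 mm long, lying. A bystander, to be left alone; origin under its centre.
- glue: White glue bottle with a red cap, 42 mm across, 105 mm high. A bystander, to be left alone; origin under its centre.
- bracket: Orange printed angle bracket, 55 x 40 x 50 mm. A bystander, to be left alone; origin under its centre.
- motor: Small square stepper motor, 42 x 42 x 40 mm, shaft up. A bystander, to be left alone; origin under its centre.
- hexkey: Dark L-shaped hex key lying flat, 110 mm long. A bystander, to be left alone; origin under its centre.

How it is judged (in metres and radians):
On the way, in this order (a step that is already met when the one before it is completed fails the run):
1. a rod stands upright between the jaws in the wide end of the gauge slot (centre 25 to 85 mm before the gauge's origin), its foot below the jaw tops (((x of rod_a_mid in the frame of gauge between -0.085 and -0.025 m and y of rod_a_mid in the frame of gauge between -0.008 and 0.008 m and z of rod_a_mid in the frame of gauge between 0.075 and 0.11 m and angle between rod_a_mid's own z axis and vertical below 0.15 rad) or (x of rod_b_mid in the frame of gauge between -0.085 and -0.025 m and y of rod_b_mid in the frame of gauge between -0.008 and 0.008 m and z of rod_b_mid in the frame of gauge between 0.075 and 0.11 m and angle between rod_b_mid's own z axis and vertical below 0.15 rad) or (x of rod_c_mid in the frame of gauge between -0.085 and -0.025 m and y of rod_c_mid in the frame of gauge between -0.008 and 0.008 m and z of rod_c_mid in the frame of gauge between 0.075 and 0.11 m and angle between rod_c_mid's own z axis and vertical below 0.15 rad))), for 0.1 s.
2. the rod is wedged upright between both jaws: it presses on each of them with more than 2 N at once (((x of rod_a_mid in the frame of gauge between -0.02 and 0.075 m and y of rod_a_mid in the frame of gauge between -0.008 and 0.008 m and z of rod_a_mid in the frame of gauge between 0.075 and 0.11 m and angle between rod_a_mid's own z axis and vertical below 0.15 rad and contact force between rod_a and jaw_left above 2 N and contact force between rod_a and jaw_right above 2 N) or (x of rod_b_mid in the frame of gauge between -0.02 and 0.075 m and y of rod_b_mid in the frame of gauge between -0.008 and 0.008 m and z of rod_b_mid in the frame of gauge between 0.075 and 0.11 m and angle between rod_b_mid's own z axis and vertical below 0.15 rad and contact force between rod_b and jaw_left above 2 N and contact force between rod_b and jaw_right above 2 N) or (x of rod_c_mid in the frame of gauge between -0.02 and 0.075 m and y of rod_c_mid in the frame of gauge between -0.008 and 0.008 m and z of rod_c_mid in the frame of gauge between 0.075 and 0.11 m and angle between rod_c_mid's own z axis and vertical below 0.15 rad and contact force between rod_c and jaw_left above 2 N and contact force between rod_c and jaw_right above 2 N))), for 0.2 s.
3. the rod, still held, has been lowered into the tube of its own size, its foot within 15 mm of the tube's floor (((horizontal distance between rod_a_mid and tube_blue below 0.016 m and angle between rod_a_mid's own z axis and vertical below 0.2 rad and z of rod_a_mid in the frame of tube_blue between 0.06 and 0.096 m and contact force between the fingers and rod_a above 0.5 N) or (horizontal distance between rod_b_mid and tube_yellow below 0.016 m and angle between rod_b_mid's own z axis and vertical below 0.2 rad and z of rod_b_mid in the frame of tube_yellow between 0.06 and 0.096 m and contact force between the fingers and rod_b above 0.5 N) or (horizontal distance between rod_c_mid and tube_red below 0.016 m and angle between rod_c_mid's own z axis and vertical below 0.2 rad and z of rod_c_mid in the frame of tube_red between 0.06 and 0.096 m and contact force between the fingers and rod_c above 0.5 N))), for 0.1 s.
At the end, for the whole second after the job is handed in: The rod from the orange block stands in the tube of its size's colour (18 red, 15 yellow, 12 blue), its foot within 15 mm of the tube's floor, leaning less than 0.2 rad, released and at rest (under 0.02 m/s); the other two rods stand in the grey block within 12 mm of where they were (((horizontal distance between rod_a_mid and tube_blue below 0.016 m and angle between rod_a_mid's own z axis and vertical below 0.2 rad and z of rod_a_mid in the frame of tube_blue between 0.06 and 0.096 m and linear speed of rod_a below 0.02 m/s) or (distance of rod_a_mid from where it was at the start of the episode below 0.012 m and angle between rod_a_mid's own z axis and vertical below 0.2 rad and horizontal distance between rod_a_mid and return_block above 0.04 m)) and ((horizontal distance between rod_b_mid and tube_yellow below 0.016 m and angle between rod_b_mid's own z axis and vertical below 0.2 rad and z of rod_b_mid in the frame of tube_yellow between 0.06 and 0.096 m and linear speed of rod_b below 0.02 m/s) or (distance of rod_b_mid from where it was at the start of the episode below 0.012 m and angle between rod_b_mid's own z axis and vertical below 0.2 rad and horizontal distance between rod_b_mid and return_block above 0.04 m)) and ((horizontal distance between rod_c_mid and tube_red below 0.016 m and angle between rod_c_mid's own z axis and vertical below 0.2 rad and z of rod_c_mid in the frame of tube_red between 0.06 and 0.096 m and linear speed of rod_c below 0.02 m/s) or (distance of rod_c_mid from where it was at the start of the episode below 0.012 m and angle between rod_c_mid's own z axis and vertical below 0.2 rad and horizontal distance between rod_c_mid and return_block above 0.04 m))); the robot touches nothing.
It fails at once if a rod is forced into the gauge: more than 35 N between rod and gauge in all (contact force between any of rod_a, rod_b, rod_c and gauge above 35 N).
It fails at once if a bystander is pushed more than 30 mm (distance of any of caliper, screwdriver, glue, bracket, motor, hexkey from where it was at the start of the episode above 0.03 m).
It also fails if it takes over 58 s, if anything falls off the work surface, if the arm or the gripper's body presses on something with over 40 N, if the wrist force passes 120 N, or if a joint passes its speed limit or range.

## Working session

There is one attempt and no reset: what is moved stays moved. The work goes in short steps, Python scripts to look and compute and a tool call to move; the robot and the scene stay as the last step left them, time stands still between calls to the robot, and variables do not carry over. Pictures are saved under pics/ and viewed, at most 10 in all, crops included, and the job is handed in when it is done.

Besides the shell and the picture viewer there is one more tool, called after "Call:" as a command line: name --argument value ..., lists and objects as JSON in quotes. jog_arm: Moves the arm, as the interface text tells. Its arguments: {"type":"object","properties":{"series":{"type":"array","items":{"type":"object","properties":{"x":{"type":"number","minimum":-1,"maximum":1},"y":{"type":"number","minimum":-1,"maximum":1},"z":{"type":"number","minimum":-1,"maximum":1},"rx":{"type":"number","minimum":-1,"maximum":1},"ry":{"type":"number","minimum":-1,"maximum":1},"rz":{"type":"number","minimum":-1,"maximum":1},"jaw":{"type":"number"}}}}},"required":["series"]}

```bash
mkdir -p pics
cat > h.py <<'E'
import numpy as np, cv2
from station import bot, camera
def cam(n):
    c=camera(n); c['R']=cv2.Rodrigues(np.array(c['rvec'],float))[0]; c['t']=np.array(c['tvec'],float).ravel(); return c
def ray(c,u,v,z):
    """pixel onto the plane of height z"""
    d=c['R'].T@np.array([(u-c['cx'])/c['fx'],(v-c['cy'])/c['fy'],1]); o=-c['R'].T@c['t']
    return o+d*(z-o[2])/d[2]
def cloud(c):
    Z=c['range_z'].astype(float); v,u=np.mgrid[:Z.shape[0],:Z.shape[1]]
    P=np.stack([(u-c['cx'])/c['fx']*Z,(v-c['cy'])/c['fy']*Z,Z],-1)
    W=(P-c['t'])@c['R']; W[Z==0]=np.nan; return W
def proj(c,p):
    q=c['R']@np.array(p,float)+c['t']; return q[0]/q[2]*c['fx']+c['cx'],q[1]/q[2]*c['fy']+c['cy']
def save(c,n,box=None,s=1):
    f=c['frame'][...,::-1]
    if box: f=f[box[1]:box[3],box[0]:box[2]]
    cv2.imwrite('pics/'+n,cv2.resize(f,None,fx=s,fy=s,interpolation=cv2.INTER_CUBIC))
E
python3 - <<'E'
from h import *
for n in ('scene','side','wrist'):
    c=cam(n); save(c,n+'0.png'); print(n,c['fx'],-c['R'].T@c['t'],c['R'][2])
    np.savez('/tmp/'+n+'0.npz',**c)
print(bot.state())
E
```

```text
scene 389.88893738521 [ 959.7657387  -729.28997527  604.65798633] [-0.42033146  0.71542594 -0.55811037]
side 409.55503958182385 [ 239.00242187 -995.649571    811.85626493] [ 0.26431582  0.76664232 -0.58514673]
wrist 293.31136351102793 [ 79.00775092 700.11325295 384.1517537 ] [ 0.28820834 -0.0698727  -0.95501506]
{'time_s': 0.15, 'joint_positions': array([ 1.30469013e+00,  3.79288869e-01,  1.73459342e+00, -4.15631366e-05,
        1.02848435e+00, -3.32918035e-02]), 'qvel': array([-1.37943496e-03, -5.27556857e-04, -2.92943816e-04, -6.14718362e-04,
        2.15387986e-05, -6.41844727e-04]), 'effort': array([-7.08116931e-04, -7.64104414e+01, -4.34657907e+01,  6.50824257e-02,
        4.09293047e-02, -1.15035209e-04]), 'position': array([161.4410671 , 680.8555143 , 213.46475363]), 'eef_rot': array([ 1.16133806e-01,  9.93233502e-01, -3.85316399e-04, -4.01193468e-05]), 'ft_force': array([-0.19383926, -0.83501621, -0.0433803 ]), 'wrist_torque': array([-0.02685251,  0.02137607, -0.05382529]), 'gripper_force': 0.0, 'grip_width': 91.26780395120004}
```

View pics/scene0.png

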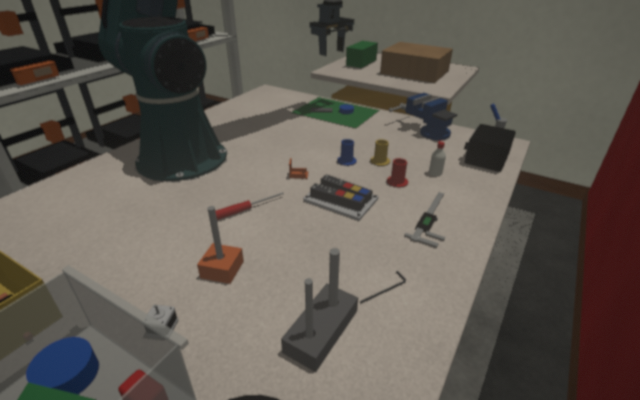

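View pics/side0.png

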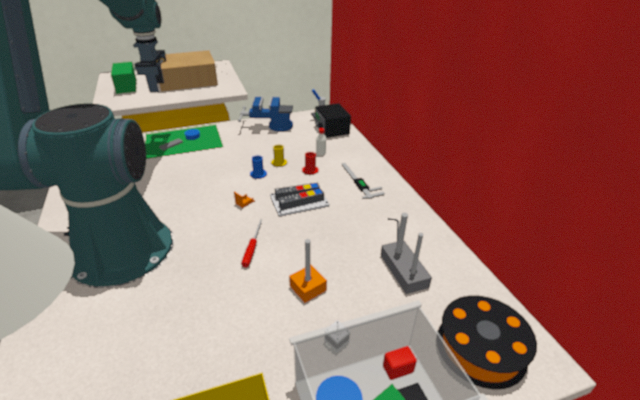

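The scene view shows the orange block at (220,262) with its rod top at (212,208), the gauge at (341,195), the blue, yellow and red tubes at (347,152), (381,152) and (399,172), and the grey block at (320,325). The side view agrees: orange block (308,283), gauge (300,197), tubes (258,167), (279,155), (310,162).

Run:
```python
from h import *
for n in ('scene','side'):
    c=dict(np.load('/tmp/'+n+'0.npz')); W=cloud(c); hsv=cv2.cvtColor(c['frame'],cv2.COLOR_RGB2HSV)
    H,S,V=[hsv[...,i].astype(int) for i in range(3)]
    reg=dict(scene=dict(block=(190,235,250,285),gauge=(300,170,385,220),tubes=(330,135,415,192)),
             side=dict(block=(285,262,332,304),gauge=(265,178,335,216),tubes=(245,140,322,182)))[n]
    def m(mask,box,zlo,zhi):
        x0,y0,x1,y1=box; k=np.zeros(mask.shape,bool); k[y0:y1,x0:x1]=1
        return mask&k&(W[...,2]>zlo)&(W[...,2]<zhi)
    hues=dict(red=((H<6)|(H>172)),yellow=(H>18)&(H<34),blue=(H>105)&(H<128))
    k=m((H<18)&(S>110),reg['block'],33,48); P=W[k]; print(n,'block top',k.sum(),np.median(P,0).round(1),cv2.minAreaRect(P[:,:2].astype(np.float32)))
    for nm,h in hues.items():
        k=m(h&(S>100),reg['gauge'],30,55); P=W[k]
        if len(P): print(' band',nm,len(P),P.mean(0).round(1))
        k=m(h&(S>100),reg['tubes'],55,85); P=W[k]
        if len(P)>5: print(' tube',nm,len(P),P.mean(0).round(1),cv2.minEnclosingCircle(P[:,:2].astype(np.float32)))
    x0,y0,x1,y1=reg['gauge']; k=m(np.ones_like(H,bool),reg['gauge'],30,55); P=W[k]; print(' jaw tops',len(P),np.median(P,0).round(1),cv2.minAreaRect(P[:,:2].astype(np.float32)))
    # rod over block
    bx=reg['block']; k=m(S<90,(bx[0],bx[1]-50,bx[2],bx[3]),70,190); P=W[k]; print(' rod',len(P))
    for z in (80,100,120,140,160): 
        q=P[abs(P[:,2]-z)<10]
        if len(q): print('   ',z,np.median(q,0).round(1))
```

```text
scene block top 717 [ 468.7 -319.8   39.1] ((462.4788818359375, -312.42584228515625), (70.71361541748047, 70.37699890136719), 18.797222137451172)
 band red 81 [559.   57.1  40. ]
 tube red 108 [649.2 226.8  62.9] ((648.912841796875, 228.56307983398438), 22.880373001098633)
 band yellow 81 [584.1  56.7  39.6]
 tube yellow 85 [553.6 315.9  62.6] ((554.3026123046875, 319.2428283691406), 22.80451011657715)
 band blue 62 [610.7  57.   40.1]
 tube blue 17 [461.3 261.6  63.8] ((461.3155517578125, 263.80413818359375), 19.457204818725586)
 jaw tops 969 [558.3  47.2  39. ] ((553.1676025390625, 58.20122146606445), (150.54547119140625, 90.27877044677734), 0.33947017788887024)
 rod 303
    80 [ 466.6 -315.6   80.4]
    100 [ 466.4 -315.4  100. ]
    120 [ 466.2 -314.8  120.4]
    140 [ 466.1 -315.9  140.2]
    160 [ 464.4 -314.1  161.6]
side block top 532 [ 453.7 -318.6   41. ] ((458.9650573730469, -310.3636474609375), (70.92019653320312, 68.61790466308594), 17.44671058654785)
 band red 74 [557.6  56.7  41.5]
 tube red 80 [645.2 227.8  64.4] ((644.34912109375, 232.79583740234375), 23.541162490844727)
 band yellow 83 [583.   56.8  41.5]
 tube yellow 71 [548.7 317.5  64.4] ((550.0497436523438, 320.9704895019531), 24.684059143066406)
 band blue 65 [608.7  55.4  41.6]
 tube blue 64 [457.  262.2  64.3] ((456.31982421875, 265.095947265625), 23.34195327758789)
 jaw tops 743 [545.6  50.8  41.2] ((548.7817993164062, 62.71920394897461), (150.91221618652344, 92.21310424804688), 0.9706702828407288)
 rod 179
    80 [ 457.6 -313.5   81.6]
    100 [ 456.3 -313.8  101.9]
    120 [ 456.4 -313.8  120.5]
    140 [ 455.2 -313.4  140. ]
    160 [ 456.9 -312.7  163.6]
```

View pics/wrist0.png

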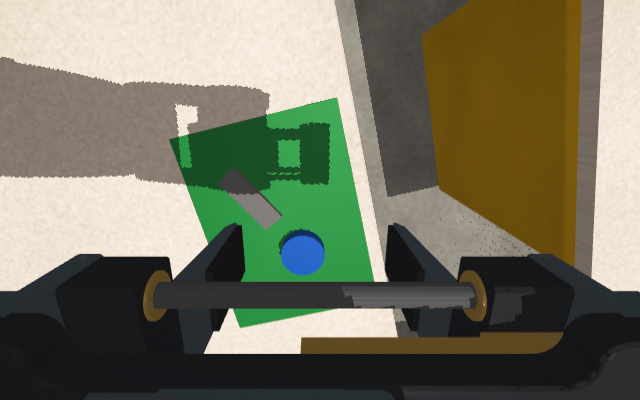

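The rod is at about (460,-312) and the red band at about (558,58). The gauge x axis runs along world +x, so its origin is near (550,59). Block size, jaw-top height and tube diameters all match the given values. I'll turn the tool so its y points along world x, then go over.

Call:
jog_arm --series '[{"rz":0.0473},{"rz":0.0473},{"rz":0.0473},{"rz":0.0473},{"rz":0.0473},{"rz":0.0473},{"rz":0.0473},{"rz":0.0473},{"rz":0.0473}]'

```text
schema error: expected keys x, y, z, rx, ry, rz, jaw
```

Call:
jog_arm --series '[{"y":0.056,"x":-0.08},{"y":0.056,"x":-0.08},{"y":0.056,"x":-0.08},{"y":0.056,"x":-0.08},{"y":0.056,"x":-0.08},{"y":0.056,"x":-0.08},{"y":0.056,"x":-0.08},{"y":0.056,"x":-0.08},{"y":0.056,"x":-0.08},{"y":0.056,"x":-0.08},{"y":0.056,"x":-0.08},{"y":0.056,"x":-0.08}]'

```text
schema error: expected keys x, y, z, rx, ry, rz, jaw
```

All keys are required.

Call:
jog_arm --series '[{"x":0,"y":0,"z":0,"rx":0,"ry":0,"rz":0.0473,"jaw":0},{"x":0,"y":0,"z":0,"rx":0,"ry":0,"rz":0.0473,"jaw":0},{"x":0,"y":0,"z":0,"rx":0,"ry":0,"rz":0.0473,"jaw":0},{"x":0,"y":0,"z":0,"rx":0,"ry":0,"rz":0.0473,"jaw":0},{"x":0,"y":0,"z":0,"rx":0,"ry":0,"rz":0.0473,"jaw":0},{"x":0,"y":0,"z":0,"rx":0,"ry":0,"rz":0.0473,"jaw":0},{"x":0,"y":0,"z":0,"rx":0,"ry":0,"rz":0.0473,"jaw":0},{"x":0,"y":0,"z":0,"rx":0,"ry":0,"rz":0.0473,"jaw":0},{"x":0,"y":0,"z":0,"rx":0,"ry":0,"rz":0.0473,"jaw":0}]'

```text
time_s: 1.05
position: [161.5, 680.9, 213.7]
eef_rot: [0.709, 0.705, -0.0, 0.0]
ft_force: [-0.3, -0.2, -0.4]
grip_width: 91.3
gripper_force: 0.0
```

Call:
jog_arm --series '[{"x":-0.08,"y":0.056,"z":0,"rx":0,"ry":0,"rz":0,"jaw":0},{"x":-0.08,"y":0.056,"z":0,"rx":0,"ry":0,"rz":0,"jaw":0},{"x":-0.08,"y":0.056,"z":0,"rx":0,"ry":0,"rz":0,"jaw":0},{"x":-0.08,"y":0.056,"z":0,"rx":0,"ry":0,"rz":0,"jaw":0},{"x":-0.08,"y":0.056,"z":0,"rx":0,"ry":0,"rz":0,"jaw":0},{"x":-0.08,"y":0.056,"z":0,"rx":0,"ry":0,"rz":0,"jaw":0},{"x":-0.08,"y":0.056,"z":0,"rx":0,"ry":0,"rz":0,"jaw":0},{"x":-0.08,"y":0.056,"z":0,"rx":0,"ry":0,"rz":0,"jaw":0},{"x":-0.08,"y":0.056,"z":0,"rx":0,"ry":0,"rz":0,"jaw":0},{"x":-0.08,"y":0.056,"z":0,"rx":0,"ry":0,"rz":0,"jaw":0},{"x":-0.08,"y":0.056,"z":0,"rx":0,"ry":0,"rz":0,"jaw":0},{"x":-0.08,"y":0.056,"z":0,"rx":0,"ry":0,"rz":0,"jaw":0}]'

```text
time_s: 2.25
position: [498.6, 199.4, 214.0]
eef_rot: [0.707, 0.707, 0.0, 0.0]
ft_force: [0.3, 0.4, -0.2]
grip_width: 91.4
gripper_force: 0.0
```

Call:
jog_arm --series '[{"x":-0.093,"y":0.02,"z":0,"rx":0,"ry":0,"rz":0,"jaw":0},{"x":-0.093,"y":0.02,"z":0,"rx":0,"ry":0,"rz":0,"jaw":0},{"x":-0.093,"y":0.02,"z":0,"rx":0,"ry":0,"rz":0,"jaw":0},{"x":0,"y":0,"z":0,"rx":0,"ry":0,"rz":0,"jaw":0}]'

```text
time_s: 2.65
position: [528.6, 57.7, 213.9]
eef_rot: [0.708, 0.706, -0.0, 0.0]
ft_force: [0.1, 0.7, -0.7]
grip_width: 90.8
gripper_force: 0.0
```

Run:
```python
from h import *
c=cam('wrist'); save(c,'wrist_g.png'); np.savez('/tmp/wg.npz',**c)
W=cloud(c); hsv=cv2.cvtColor(c['frame'],cv2.COLOR_RGB2HSV); H,S,V=[hsv[...,i].astype(int) for i in range(3)]
top=(abs(W[...,2]-40)<4)&(abs(W[...,0]-550)<110)&(abs(W[...,1]-60)<80)
for nm,h in dict(red=((H<6)|(H>172)),yellow=(H>18)&(H<34),blue=(H>105)&(H<128)).items():
    k=top&h&(S>100); P=W[k]; lo,hi=np.percentile(P,1,0),np.percentile(P,99,0); print(nm,len(P),P.mean(0).round(1),lo.round(1),hi.round(1))
# slot walls at jaw-top height: floor pixels seen through, per x
for x in range(480,631,15):
    y=np.sort(W[top&(abs(W[...,0]-x)<2.5)][:,1]); g=np.diff(y)
    if len(y)>20: i=g.argmax(); print(x,y[0].round(1),y[i].round(1),y[i+1].round(1),y[-1].round(1),'mid',((y[i]+y[i+1])/2).round(1))
print(bot.state()['position'])
```

```text
red 750 [560.1  60.   40.8] [548.5  24.5  39.2] [571.2  92.4  42.5]
yellow 765 [585.   59.5  40.7] [574.   25.7  39.2] [596.5  91.1  42.4]
blue 731 [610.   59.5  40.8] [598.7  28.1  39.1] [621.3  88.9  42.6]
480 15.0 44.9 72.2 102.0 mid 58.5
495 16.7 45.9 72.5 101.6 mid 59.2
510 16.3 46.5 71.1 100.5 mid 58.8
525 17.5 47.9 69.7 99.4 mid 58.8
540 18.9 48.2 68.3 98.3 mid 58.2
555 19.1 49.1 68.4 97.2 mid 58.7
570 20.1 50.0 67.1 96.7 mid 58.5
585 21.3 51.1 65.7 95.8 mid 58.4
600 21.4 51.6 64.7 94.6 mid 58.2
615 22.7 52.6 64.5 93.4 mid 58.6
[528.14727215  59.67136877 213.86461301]
```

View pics/wrist_g.png

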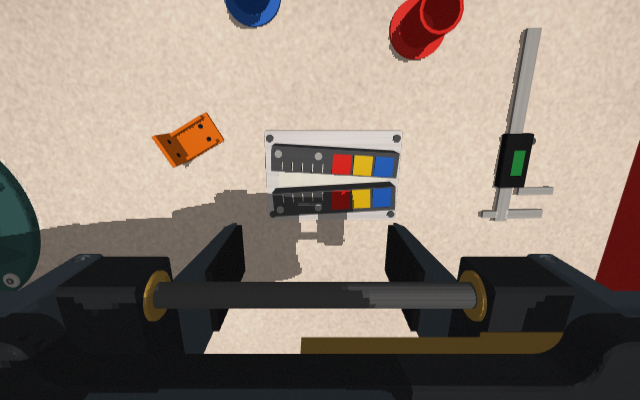

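The view shows the gauge at (333,175) with the bands at its right (narrow, +x) end. Slot mid line is y≈58.6, yaw ≈0, origin x≈552; the jaw-top height (40) and slot widths fit. Now to the rod.

Call:
jog_arm --series '[{"x":-0.093,"y":-0.017,"z":0,"rx":0,"ry":0,"rz":0,"jaw":0},{"x":-0.093,"y":-0.017,"z":0,"rx":0,"ry":0,"rz":0,"jaw":0},{"x":-0.093,"y":-0.017,"z":0,"rx":0,"ry":0,"rz":0,"jaw":0},{"x":-0.093,"y":-0.017,"z":0,"rx":0,"ry":0,"rz":0,"jaw":0},{"x":-0.093,"y":-0.017,"z":0,"rx":0,"ry":0,"rz":0,"jaw":0},{"x":-0.093,"y":-0.017,"z":0,"rx":0,"ry":0,"rz":0,"jaw":0},{"x":-0.093,"y":-0.017,"z":0,"rx":0,"ry":0,"rz":0,"jaw":0},{"x":-0.093,"y":-0.017,"z":0,"rx":0,"ry":0,"rz":0,"jaw":0},{"x":0,"y":0,"z":0,"rx":0,"ry":0,"rz":0,"jaw":0},{"x":0,"y":0,"z":0,"rx":0,"ry":0,"rz":0,"jaw":0}]'

```text
time_s: 3.7
position: [460.2, -309.9, 213.6]
eef_rot: [0.707, 0.707, 0.0, -0.0]
ft_force: [0.4, 0.3, -1.1]
grip_width: 91.4
gripper_force: 0.0
```

Run:
```python
from h import *
c=cam('wrist'); save(c,'wrist_r.png'); W=cloud(c)
near=(abs(W[...,0]-460)<35)&(abs(W[...,1]+312)<35)
for z in (60,80,100,120,140,155,163):
    q=W[near&(abs(W[...,2]-z)<6)]
    if len(q): print(z,len(q),np.median(q,0).round(1),q.min(0).round(1),q.max(0).round(1))
s=bot.state(); print(s['position'],s['eef_rot'],s['ft_force'])
```

```text
60 28 [ 459.8 -304.8   60.3] [ 453.5 -309.6   54.1] [ 467.2 -303.9   65.5]
80 37 [ 460.3 -304.6   80. ] [ 453.8 -308.4   74.4] [ 466.8 -303.6   85.9]
100 41 [ 460.3 -304.7  100.5] [ 453.3 -309.8   94.1] [ 467.3 -303.4  105.9]
120 51 [ 460.3 -304.7  119.8] [ 453.5 -308.6  114.2] [ 466.9 -303.7  125.8]
140 67 [ 460.2 -304.9  140. ] [ 453.1 -310.3  134. ] [ 467.3 -303.3  146. ]
155 74 [ 460.2 -304.6  155.4] [ 453.5 -308.7  149.4] [ 466.9 -303.4  160.7]
163 286 [ 460.2 -309.5  165. ] [ 453.7 -317.8  157. ] [ 466.8 -303.6  166.7]
[ 460.27123945 -309.09110774  213.62814889] [ 7.06787370e-01  7.07425927e-01  5.11359338e-05 -4.11485513e-04] [ 1.00607559 -0.25335241  0.85762121]
```

View pics/wrist_r.png

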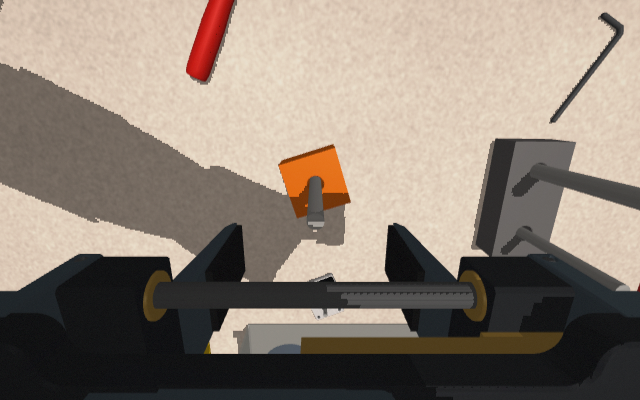

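The rod top is at (315,222), centred between the fingers: x≈460.2, y≈-311, upright, about 14 mm thick. I'll lower and grip.

Call:
jog_arm --series '[{"x":-0.004,"y":0,"z":0.08,"rx":0,"ry":0,"rz":0,"jaw":0},{"x":0,"y":0,"z":0.08,"rx":0,"ry":0,"rz":0,"jaw":0},{"x":0,"y":0,"z":0.05,"rx":0,"ry":0,"rz":0,"jaw":0},{"x":0,"y":0,"z":0.027,"rx":0,"ry":0,"rz":0,"jaw":0},{"x":0,"y":0,"z":0,"rx":0,"ry":0,"rz":0,"jaw":1},{"x":0,"y":0,"z":0,"rx":0,"ry":0,"rz":0,"jaw":1},{"x":0,"y":0,"z":0,"rx":0,"ry":0,"rz":0,"jaw":1},{"x":0,"y":0,"z":0,"rx":0,"ry":0,"rz":0,"jaw":1},{"x":0,"y":0,"z":0,"rx":0,"ry":0,"rz":0,"jaw":1},{"x":0,"y":0,"z":0,"rx":0,"ry":0,"rz":0,"jaw":1},{"x":0,"y":0,"z":0,"rx":0,"ry":0,"rz":0,"jaw":1},{"x":0,"y":0,"z":0,"rx":0,"ry":0,"rz":0,"jaw":1}]'

```text
time_s: 4.95
position: [460.1, -312.2, 95.5]
eef_rot: [0.707, 0.707, 0.0, 0.0]
ft_force: [-0.5, 0.3, 1.1]
grip_width: 30.2
gripper_force: 0.0
```

Call:
jog_arm --series '[{"x":0,"y":0,"z":0,"rx":0,"ry":0,"rz":0,"jaw":1},{"x":0,"y":0,"z":0,"rx":0,"ry":0,"rz":0,"jaw":1},{"x":0,"y":0,"z":0,"rx":0,"ry":0,"rz":0,"jaw":1},{"x":0,"y":0,"z":0,"rx":0,"ry":0,"rz":0,"jaw":1},{"x":0,"y":0,"z":0,"rx":0,"ry":0,"rz":0,"jaw":1}]'

```text
time_s: 5.45
position: [460.1, -312.2, 95.4]
eef_rot: [0.707, 0.707, -0.0, -0.0]
ft_force: [-0.3, -1.2, -0.4]
grip_width: 13.8
gripper_force: 30.0
```

Call:
jog_arm --series '[{"x":0,"y":0,"z":-0.03,"rx":0,"ry":0,"rz":0,"jaw":1},{"x":0,"y":0,"z":-0.08,"rx":0,"ry":0,"rz":0,"jaw":1},{"x":0,"y":0,"z":-0.08,"rx":0,"ry":0,"rz":0,"jaw":1},{"x":0.04,"y":0.01,"z":0,"rx":0,"ry":0,"rz":0,"jaw":1},{"x":0.09,"y":0.01,"z":0,"rx":0,"ry":0,"rz":0,"jaw":1},{"x":0.09,"y":0.01,"z":0,"rx":0,"ry":0,"rz":0,"jaw":1},{"x":0.09,"y":0.01,"z":0,"rx":0,"ry":0,"rz":0,"jaw":1},{"x":0.09,"y":0.01,"z":0,"rx":0,"ry":0,"rz":0,"jaw":1},{"x":0.09,"y":0.01,"z":0,"rx":0,"ry":0,"rz":0,"jaw":1},{"x":0.09,"y":0.01,"z":0,"rx":0,"ry":0,"rz":0,"jaw":1},{"x":0.09,"y":0.004,"z":0,"rx":0,"ry":0,"rz":0,"jaw":1},{"x":0.07,"y":0,"z":0,"rx":0,"ry":0,"rz":0,"jaw":1}]'

```text
time_s: 6.65
position: [496.8, 60.1, 191.5]
eef_rot: [0.707, 0.708, 0.0, 0.0]
ft_force: [0.4, -0.4, -1.8]
grip_width: 14.0
gripper_force: 30.0
```

Call:
jog_arm --series '[{"x":0,"y":0,"z":0,"rx":0,"ry":0,"rz":0,"jaw":1},{"x":0,"y":0,"z":0,"rx":0,"ry":0,"rz":0,"jaw":1},{"x":0,"y":0,"z":0,"rx":0,"ry":0,"rz":0,"jaw":1}]'

```text
time_s: 6.95
position: [496.9, 57.2, 190.9]
eef_rot: [0.707, 0.707, 0.0, 0.0]
ft_force: [-0.3, -0.6, -1.1]
grip_width: 14.1
gripper_force: 30.0
```

Run:
```python
from h import *
p=bot.state()['position']; print(p, bot.state()['ft_force'], bot.state()['grip_width'])
c=cam('wrist'); save(c,'wrist_h.png'); W=cloud(c)
near=(abs(W[...,0]-p[0])<25)&(abs(W[...,1]-p[1])<25)
print('foot->top z relative TCP')
for dz in (-70,-50,-30,-10):
    q=W[near&(abs(W[...,2]-p[2]-dz)<8)]
    if len(q): print(dz,len(q),q.min(0).round(1),q.max(0).round(1),((q.min(0)+q.max(0))/2).round(1))
q=W[near&(W[...,2]>55)]; print('lowest',np.percentile(q[:,2],[0,1,2]))
```

```text
[496.90292069  57.20014907 190.86423779] [-0.25865705 -0.63879512 -1.06890474] 14.058519536151417
foot->top z relative TCP
-70 87 [489.9  60.9 112.9] [503.2  65.7 128.8] [496.6  63.3 120.9]
-50 115 [489.7  60.5 132.9] [503.5  66.  148.6] [496.6  63.2 140.7]
-30 139 [489.5  60.2 153. ] [503.5  66.  168.8] [496.5  63.1 160.9]
-10 188 [489.5  59.7 173. ] [503.5  66.1 188.7] [496.5  62.9 180.9]
lowest [110.37341367 134.46169702 152.83729825]
```

View pics/wrist_h.png

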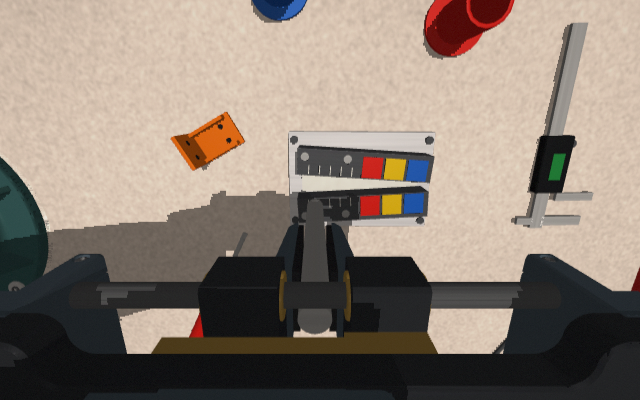

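The rod is held upright, tip at (315,200). Its centre is at y≈59.0 (1.8 mm off the TCP) and x≈496.5, and its foot is 80 mm below the TCP. The slot mid line is 58.6, with about 5 mm of room on each side. I'll lower to 2 mm above the slot floor.

Call:
jog_arm --series '[{"x":-0.001,"y":0,"z":0.07,"rx":0,"ry":0,"rz":0,"jaw":1},{"x":0,"y":0,"z":0.06,"rx":0,"ry":0,"rz":0,"jaw":1},{"x":0,"y":0,"z":0.03,"rx":0,"ry":0,"rz":0,"jaw":1},{"x":0,"y":0,"z":0.02,"rx":0,"ry":0,"rz":0,"jaw":1},{"x":0,"y":0,"z":0.012,"rx":0,"ry":0,"rz":0,"jaw":1},{"x":0,"y":0,"z":0,"rx":0,"ry":0,"rz":0,"jaw":1},{"x":0,"y":0,"z":0,"rx":0,"ry":0,"rz":0,"jaw":1},{"x":0,"y":0,"z":0,"rx":0,"ry":0,"rz":0,"jaw":1}]'

```text
time_s: 7.8
position: [497.4, 57.3, 95.2]
eef_rot: [0.707, 0.707, 0.001, 0.0]
ft_force: [0.5, 0.8, -2.7]
grip_width: 14.0
gripper_force: 30.0
```

Call:
jog_arm --series '[{"x":0,"y":0.03,"z":0,"rx":0,"ry":0,"rz":0,"jaw":1},{"x":0,"y":0.04,"z":0,"rx":0,"ry":0,"rz":0,"jaw":1},{"x":0,"y":0.03,"z":0,"rx":0,"ry":0,"rz":0,"jaw":1},{"x":0,"y":0.01,"z":0,"rx":0,"ry":0,"rz":0,"jaw":1},{"x":0,"y":0.01,"z":0,"rx":0,"ry":0,"rz":0,"jaw":1},{"x":0,"y":0,"z":0,"rx":0,"ry":0,"rz":0,"jaw":1},{"x":0,"y":0,"z":0,"rx":0,"ry":0,"rz":0,"jaw":1},{"x":0,"y":0,"z":0,"rx":0,"ry":0,"rz":0,"jaw":1}]'

```text
time_s: 8.6
position: [556.3, 57.4, 94.4]
eef_rot: [0.707, 0.707, -0.0, -0.0]
ft_force: [-0.1, 0.6, -1.0]
grip_width: 13.9
gripper_force: 30.0
```

Call:
jog_arm --series '[{"x":0,"y":0.01,"z":0,"rx":0,"ry":0,"rz":0,"jaw":1},{"x":0,"y":0.01,"z":0,"rx":0,"ry":0,"rz":0,"jaw":1},{"x":0,"y":0.006,"z":0,"rx":0,"ry":0,"rz":0,"jaw":1},{"x":0,"y":0,"z":0,"rx":0,"ry":0,"rz":0,"jaw":1},{"x":0,"y":0,"z":0,"rx":0,"ry":0,"rz":0,"jaw":1}]'

```text
time_s: 9.1
position: [569.9, 57.4, 94.4]
eef_rot: [0.707, 0.707, -0.0, -0.0]
ft_force: [-0.1, -1.0, -1.2]
grip_width: 14.0
gripper_force: 30.0
```

Call:
jog_arm --series '[{"x":0,"y":0.006,"z":0,"rx":0,"ry":0,"rz":0,"jaw":1},{"x":0,"y":0.004,"z":0,"rx":0,"ry":0,"rz":0,"jaw":1},{"x":0,"y":0,"z":0,"rx":0,"ry":0,"rz":0,"jaw":1},{"x":0,"y":0,"z":0,"rx":0,"ry":0,"rz":0,"jaw":1}]'

```text
time_s: 9.5
position: [574.9, 57.4, 94.4]
eef_rot: [0.707, 0.707, -0.0, -0.0]
ft_force: [-0.2, 0.3, -1.7]
grip_width: 14.1
gripper_force: 30.0
```

Call:
jog_arm --series '[{"x":0,"y":0.004,"z":0,"rx":0,"ry":0,"rz":0,"jaw":1},{"x":0,"y":0.002,"z":0,"rx":0,"ry":0,"rz":0,"jaw":1},{"x":0,"y":0,"z":0,"rx":0,"ry":0,"rz":0,"jaw":1},{"x":0,"y":0,"z":0,"rx":0,"ry":0,"rz":0,"jaw":1}]'

```text
time_s: 9.9
position: [577.9, 57.4, 94.4]
eef_rot: [0.707, 0.707, 0.0, -0.0]
ft_force: [1.0, -0.6, -2.5]
grip_width: 14.3
gripper_force: 30.0
```

Call:
jog_arm --series '[{"x":0,"y":0.003,"z":0,"rx":0,"ry":0,"rz":0,"jaw":1},{"x":0,"y":0.003,"z":0,"rx":0,"ry":0,"rz":0,"jaw":1},{"x":0,"y":0,"z":0,"rx":0,"ry":0,"rz":0,"jaw":1},{"x":0,"y":0,"z":0,"rx":0,"ry":0,"rz":0,"jaw":1}]'

```text
time_s: 10.3
position: [580.9, 57.4, 94.4]
eef_rot: [0.707, 0.707, -0.0, -0.0]
ft_force: [0.3, 0.3, -0.9]
grip_width: 13.8
gripper_force: 30.0
```

Call:
jog_arm --series '[{"x":0,"y":0.003,"z":0,"rx":0,"ry":0,"rz":0,"jaw":1},{"x":0,"y":0.002,"z":0,"rx":0,"ry":0,"rz":0,"jaw":1},{"x":0,"y":0,"z":0,"rx":0,"ry":0,"rz":0,"jaw":1},{"x":0,"y":0,"z":0,"rx":0,"ry":0,"rz":0,"jaw":1}]'

```text
time_s: 10.7
position: [583.4, 57.4, 94.4]
eef_rot: [0.707, 0.707, 0.0, 0.0]
ft_force: [-0.3, -0.8, -2.1]
grip_width: 13.7
gripper_force: 30.0
```

Call:
jog_arm --series '[{"x":0,"y":0.002,"z":0,"rx":0,"ry":0,"rz":0,"jaw":1},{"x":0,"y":0.002,"z":0,"rx":0,"ry":0,"rz":0,"jaw":1},{"x":0,"y":0,"z":0,"rx":0,"ry":0,"rz":0,"jaw":1},{"x":0,"y":0,"z":0,"rx":0,"ry":0,"rz":0,"jaw":1}]'

```text
time_s: 11.1
position: [585.5, 57.4, 94.4]
eef_rot: [0.707, 0.707, 0.0, 0.0]
ft_force: [0.5, -1.2, -2.8]
grip_width: 13.6
gripper_force: 30.0
```

Call:
jog_arm --series '[{"x":0,"y":0.002,"z":0,"rx":0,"ry":0,"rz":0,"jaw":1},{"x":0,"y":0.002,"z":0,"rx":0,"ry":0,"rz":0,"jaw":1},{"x":0,"y":0,"z":0,"rx":0,"ry":0,"rz":0,"jaw":1},{"x":0,"y":0,"z":0,"rx":0,"ry":0,"rz":0,"jaw":1}]'

```text
time_s: 11.5
position: [587.4, 57.4, 94.4]
eef_rot: [0.707, 0.707, -0.0, 0.0]
ft_force: [-0.2, -1.1, -2.6]
grip_width: 14.3
gripper_force: 30.0
```

Call:
jog_arm --series '[{"x":0,"y":0.002,"z":0,"rx":0,"ry":0,"rz":0,"jaw":1},{"x":0,"y":0.001,"z":0,"rx":0,"ry":0,"rz":0,"jaw":1},{"x":0,"y":0,"z":0,"rx":0,"ry":0,"rz":0,"jaw":1},{"x":0,"y":0,"z":0,"rx":0,"ry":0,"rz":0,"jaw":1}]'

```text
time_s: 11.9
position: [588.9, 57.3, 94.4]
eef_rot: [0.707, 0.707, -0.0, -0.0]
ft_force: [-0.4, -1.4, -1.5]
grip_width: 14.5
gripper_force: 30.0
```

Call:
jog_arm --series '[{"x":-0.0008,"y":0,"z":0,"rx":0,"ry":0,"rz":0,"jaw":1},{"x":0,"y":0.001,"z":0,"rx":0,"ry":0,"rz":0,"jaw":1},{"x":0,"y":0,"z":0,"rx":0,"ry":0,"rz":0,"jaw":1},{"x":0,"y":0,"z":0,"rx":0,"ry":0,"rz":0,"jaw":1}]'

```text
time_s: 12.3
position: [589.6, 57.1, 94.5]
eef_rot: [0.707, 0.707, 0.0, 0.0]
ft_force: [0.1, -0.0, -1.0]
grip_width: 14.0
gripper_force: 30.0
```

Call:
jog_arm --series '[{"x":0,"y":0.002,"z":0,"rx":0,"ry":0,"rz":0,"jaw":1},{"x":0,"y":0,"z":0,"rx":0,"ry":0,"rz":0,"jaw":1},{"x":0,"y":0,"z":0,"rx":0,"ry":0,"rz":0,"jaw":1}]'

```text
time_s: 12.6
position: [590.3, 57.0, 94.4]
eef_rot: [0.707, 0.707, -0.0, -0.0]
ft_force: [-0.9, 0.1, -1.5]
grip_width: 14.0
gripper_force: 30.0
```

Call:
jog_arm --series '[{"x":0,"y":0.002,"z":0,"rx":0,"ry":0,"rz":0,"jaw":1},{"x":0,"y":0,"z":0,"rx":0,"ry":0,"rz":0,"jaw":1},{"x":0,"y":0,"z":0,"rx":0,"ry":0,"rz":0,"jaw":1}]'

```text
time_s: 12.9
position: [591.0, 57.0, 94.3]
eef_rot: [0.707, 0.707, -0.0, -0.0]
ft_force: [-3.6, 0.8, -0.9]
grip_width: 14.0
gripper_force: 30.0
```

Call:
jog_arm --series '[{"x":0,"y":0.002,"z":0,"rx":0,"ry":0,"rz":0,"jaw":1},{"x":0,"y":0,"z":0,"rx":0,"ry":0,"rz":0,"jaw":1},{"x":0,"y":0,"z":0,"rx":0,"ry":0,"rz":0,"jaw":1}]'

```text
time_s: 13.2
position: [591.7, 57.0, 94.2]
eef_rot: [0.707, 0.707, -0.001, -0.001]
ft_force: [-6.0, -0.2, 0.5]
grip_width: 13.9
gripper_force: 30.0
```

The push is 6 N along the slot with about 0 N sideways, so the rod is wedged on both jaws. Next I check the band with the wrist camera while holding.

Call:
jog_arm --series '[{"x":0,"y":0,"z":0,"rx":0,"ry":0,"rz":0,"jaw":1},{"x":0,"y":0,"z":0,"rx":0,"ry":0,"rz":0,"jaw":1}]'

```text
time_s: 13.4
position: [591.7, 57.0, 94.2]
eef_rot: [0.707, 0.707, -0.001, -0.001]
ft_force: [-5.5, -0.6, 0.8]
grip_width: 13.6
gripper_force: 30.0
```

Run:
```python
from h import *
c=cam('wrist'); save(c,'wedge.png',(220,100,480,295),3); W=cloud(c)
print(bot.state()['ft_force'])
hsv=cv2.cvtColor(c['frame'],cv2.COLOR_RGB2HSV); H,S,V=[hsv[...,i].astype(int) for i in range(3)]
top=(abs(W[...,2]-40)<4)&(abs(W[...,0]-550)<110)&(abs(W[...,1]-60)<80)
for nm,h in dict(red=((H<6)|(H>172)),yellow=(H>18)&(H<34),blue=(H>105)&(H<128)).items():
    P=W[top&h&(S>100)]
    if len(P)>20: print(nm,len(P),P.mean(0).round(1),np.percentile(P[:,0],[1,99]).round(1))
for z in (50,70,90):
    q=W[(abs(W[...,2]-z)<8)&(abs(W[...,0]-591)<14)&(abs(W[...,1]-59)<14)]
    if len(q): print(z,len(q),((q.min(0)+q.max(0))/2).round(1),np.ptp(q,0).round(1),q.max(0).round(1))
```

```text
[-6.11723104 -0.42043021  1.3334823 ]
red 1362 [558.8  64.9  40.7] [548.7 571.1]
yellow 843 [585.   79.   40.7] [574.1 596.3]
blue 985 [611.   72.1  40.7] [598.9 621.1]
50 121 [590.8  65.   50. ] [14.3 10.7 15.7] [597.9  70.4  57.9]
70 154 [591.   62.8  70.1] [14.1  6.6 15.7] [598.   66.1  78. ]
90 251 [591.3  66.4  90. ] [20.6 13.1 16. ] [601.6  73.   98. ]
```

View pics/wedge.png

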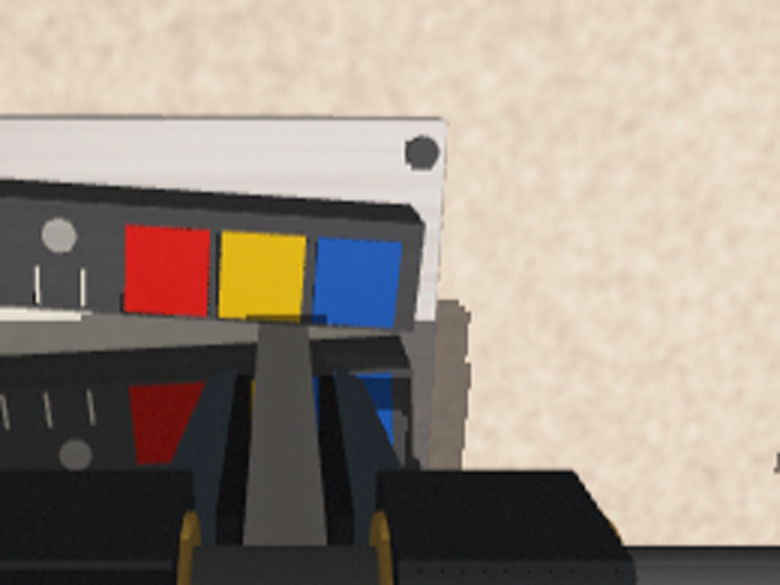

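The rod (tip at (283,330) in the crop) stands in the yellow band: its centre is x=590.9 and the band runs 574 to 596. That makes it a 15 mm rod. I'll free it, lift, and go next to the yellow tube for a closer look.

Call:
jog_arm --series '[{"x":0,"y":-0.006,"z":0,"rx":0,"ry":0,"rz":0,"jaw":1},{"x":0,"y":-0.01,"z":0,"rx":0,"ry":0,"rz":0,"jaw":1},{"x":0,"y":0,"z":-0.06,"rx":0,"ry":0,"rz":0,"jaw":1},{"x":0,"y":0,"z":-0.08,"rx":0,"ry":0,"rz":0,"jaw":1},{"x":0,"y":0,"z":-0.06,"rx":0,"ry":0,"rz":0,"jaw":1},{"x":0.06,"y":-0.013,"z":0,"rx":0,"ry":0,"rz":0,"jaw":1},{"x":0.09,"y":-0.013,"z":0,"rx":0,"ry":0,"rz":0,"jaw":1},{"x":0.09,"y":-0.013,"z":0,"rx":0,"ry":0,"rz":0,"jaw":1},{"x":0.09,"y":-0.013,"z":0,"rx":0,"ry":0,"rz":0,"jaw":1},{"x":0.07,"y":-0.013,"z":0,"rx":0,"ry":0,"rz":0,"jaw":1},{"x":0,"y":0,"z":0,"rx":0,"ry":0,"rz":0,"jaw":1},{"x":0,"y":0,"z":0,"rx":0,"ry":0,"rz":0,"jaw":1}]'

```text
time_s: 14.65
position: [551.5, 257.4, 194.5]
eef_rot: [0.706, 0.708, 0.0, 0.0]
ft_force: [0.2, -0.4, -2.2]
grip_width: 13.8
gripper_force: 30.0
```

Run:
```python
from h import *
p=bot.state()['position']; print(p, bot.state()['ft_force'])
c=cam('wrist'); save(c,'tube.png'); W=cloud(c)
hsv=cv2.cvtColor(c['frame'],cv2.COLOR_RGB2HSV); H,S,V=[hsv[...,i].astype(int) for i in range(3)]
P=W[(H>18)&(H<34)&(S>100)&(abs(W[...,2]-70)<3)&(abs(W[...,1]-320)<60)&(abs(W[...,0]-552)<60)]
print('rim',len(P),P.mean(0).round(1),cv2.minEnclosingCircle(P[:,:2].astype(np.float32)))
near=(abs(W[...,0]-p[0])<14)&(abs(W[...,1]-p[1])<25)
for dz in (-65,-45,-25):
    q=W[near&(abs(W[...,2]-p[2]-dz)<8)]
    if len(q): print(dz,len(q),((q.min(0)+q.max(0))/2).round(1),np.ptp(q,0).round(1),q.max(0).round(1))
```

```text
[551.54426183 257.4374693  194.48639939] [ 0.21803785 -0.41622698 -2.22283339]
rim 495 [551.9 321.3  69.9] ((551.758056640625, 320.8691711425781), 20.82509994506836)
-65 87 [551.2 263.2 129.5] [14.   6.  15.6] [558.2 266.2 137.3]
-45 115 [551.2 263.3 149.6] [13.7  5.7 15.6] [558.  266.1 157.4]
-25 155 [551.1 263.1 169.4] [14.1  6.4 15.6] [558.2 266.3 177.2]
```

View pics/tube.png

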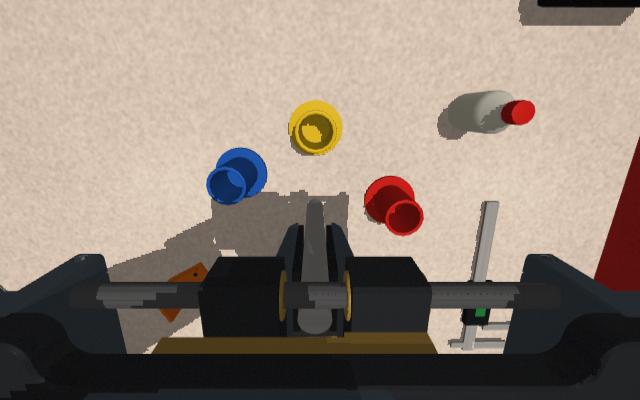

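The yellow tube mouth at (316,132) has its centre at (551.8,320.9), rim radius 20.8 and height 70, as given. The rod's axis is at (551.2,259.1). I'll move over and lower to about 4 mm above the tube floor.

Call:
jog_arm --series '[{"x":0.06,"y":0.001,"z":0,"rx":0,"ry":0,"rz":0,"jaw":1},{"x":0.044,"y":0,"z":0,"rx":0,"ry":0,"rz":0,"jaw":1},{"x":0.02,"y":0,"z":0,"rx":0,"ry":0,"rz":0,"jaw":1},{"x":0,"y":0,"z":0,"rx":0,"ry":0,"rz":0,"jaw":1},{"x":0,"y":0,"z":0,"rx":0,"ry":0,"rz":0,"jaw":1},{"x":0,"y":0,"z":0.05,"rx":0,"ry":0,"rz":0,"jaw":1},{"x":0,"y":0,"z":0.06,"rx":0,"ry":0,"rz":0,"jaw":1},{"x":0,"y":0,"z":0.05,"rx":0,"ry":0,"rz":0,"jaw":1},{"x":0,"y":0,"z":0.03,"rx":0,"ry":0,"rz":0,"jaw":1},{"x":0,"y":0,"z":0.016,"rx":0,"ry":0,"rz":0,"jaw":1},{"x":0,"y":0,"z":0,"rx":0,"ry":0,"rz":0,"jaw":1},{"x":0,"y":0,"z":0,"rx":0,"ry":0,"rz":0,"jaw":1}]'

```text
time_s: 15.9
position: [552.8, 319.1, 92.4]
eef_rot: [0.707, 0.707, 0.001, 0.0]
ft_force: [-0.3, -0.4, -1.6]
grip_width: 14.1
gripper_force: 30.0
```

Call:
jog_arm --series '[{"x":0,"y":0,"z":0.005,"rx":0,"ry":0,"rz":0,"jaw":1},{"x":0,"y":0,"z":0.003,"rx":0,"ry":0,"rz":0,"jaw":1},{"x":0,"y":0,"z":0.002,"rx":0,"ry":0,"rz":0,"jaw":1},{"x":0,"y":0,"z":0,"rx":0,"ry":0,"rz":0,"jaw":1},{"x":0,"y":0,"z":0,"rx":0,"ry":0,"rz":0,"jaw":1}]'

```text
time_s: 16.4
position: [552.2, 319.0, 86.5]
eef_rot: [0.707, 0.707, 0.0, 0.0]
ft_force: [-0.4, 0.1, -1.3]
grip_width: 13.5
gripper_force: 30.0
```

Call:
jog_arm --series '[{"x":0,"y":0,"z":0.002,"rx":0,"ry":0,"rz":0,"jaw":1},{"x":0,"y":0,"z":0,"rx":0,"ry":0,"rz":0,"jaw":1},{"x":0,"y":0,"z":0,"rx":0,"ry":0,"rz":0,"jaw":1}]'

```text
time_s: 16.7
position: [552.6, 319.2, 86.3]
eef_rot: [0.707, 0.707, 0.0, 0.0]
ft_force: [-2.7, -0.2, 9.4]
grip_width: 13.5
gripper_force: 30.0
```

Foot on the floor. I'll ease the load and open.

Call:
jog_arm --series '[{"x":0,"y":0,"z":-0.001,"rx":0,"ry":0,"rz":0,"jaw":1},{"x":0,"y":0,"z":0,"rx":0,"ry":0,"rz":0,"jaw":1},{"x":0,"y":0,"z":0,"rx":0,"ry":0,"rz":0,"jaw":0.8},{"x":0,"y":0,"z":0,"rx":0,"ry":0,"rz":0,"jaw":0.8},{"x":0,"y":0,"z":0,"rx":0,"ry":0,"rz":0,"jaw":0.8},{"x":0,"y":0,"z":0,"rx":0,"ry":0,"rz":0,"jaw":0.8},{"x":0,"y":0,"z":0,"rx":0,"ry":0,"rz":0,"jaw":0.8}]'

```text
time_s: 17.4
position: [552.2, 319.0, 85.9]
eef_rot: [0.707, 0.707, -0.0, -0.0]
ft_force: [0.2, -0.0, 0.0]
grip_width: 18.5
gripper_force: 0.0
```

Call:
jog_arm --series '[{"x":0,"y":0,"z":0,"rx":0,"ry":0,"rz":0,"jaw":0.3},{"x":0,"y":0,"z":0,"rx":0,"ry":0,"rz":0,"jaw":0.3},{"x":0,"y":0,"z":0,"rx":0,"ry":0,"rz":0,"jaw":0.3},{"x":0,"y":0,"z":0,"rx":0,"ry":0,"rz":0,"jaw":0.3},{"x":0,"y":0,"z":0,"rx":0,"ry":0,"rz":0,"jaw":0.3},{"x":0,"y":0,"z":0,"rx":0,"ry":0,"rz":0,"jaw":0.3},{"x":0,"y":0,"z":0,"rx":0,"ry":0,"rz":0,"jaw":0.3}]'

```text
time_s: 18.1
position: [552.2, 319.0, 85.9]
eef_rot: [0.707, 0.707, -0.0, -0.0]
ft_force: [-0.6, 0.8, -0.5]
grip_width: 64.3
gripper_force: 0.0
```

Run:
```python
from h import *
p=bot.state()['position']; print(p, bot.state()['ft_force'],bot.state()['grip_width'])
c=cam('wrist'); W=cloud(c)
near=(abs(W[...,0]-552)<16)&(abs(W[...,1]-321)<30)
for z in (80,95,110,125,140,156):
    q=W[near&(abs(W[...,2]-z)<6)]
    if len(q): print(z,len(q),((q.min(0)+q.max(0))/2).round(1),np.ptp(q,0).round(1),q.max(0).round(1))
```

```text
[552.20360182 318.97181779  85.9289187 ] [-0.57120773  0.80365458 -0.53140491] 64.26744921705163
80 149 [551.9 324.3  80. ] [14.2  7.1 11.9] [558.9 327.9  85.9]
95 193 [551.9 324.8  95. ] [14.1  6.6 11.8] [559.  328.1 100.9]
110 244 [551.9 325.  110. ] [14.1  6.3 12. ] [558.9 328.2 116. ]
125 321 [551.9 324.9 125. ] [14.   6.6 12. ] [558.9 328.2 131. ]
140 93 [552.  327.  136.3] [10.5  2.8  4.5] [557.3 328.4 138.5]
156 790 [551.9 319.6 153.9] [14.3 13.7  7.3] [559.  326.4 157.6]
```

The rod stands upright at (551.9,321) with its top at about 156, as it should. I'll withdraw straight up and check.

Call:
jog_arm --series '[{"x":0,"y":0,"z":-0.02,"rx":0,"ry":0,"rz":0,"jaw":0.3},{"x":0,"y":0,"z":-0.05,"rx":0,"ry":0,"rz":0,"jaw":0.3},{"x":0,"y":0,"z":-0.08,"rx":0,"ry":0,"rz":0,"jaw":0.3},{"x":0,"y":0,"z":-0.08,"rx":0,"ry":0,"rz":0,"jaw":0.3},{"x":0,"y":0,"z":-0.05,"rx":0,"ry":0,"rz":0,"jaw":0.3},{"x":0,"y":0,"z":0,"rx":0,"ry":0,"rz":0,"jaw":0.3},{"x":0,"y":0,"z":0,"rx":0,"ry":0,"rz":0,"jaw":0.3},{"x":0,"y":0,"z":0,"rx":0,"ry":0,"rz":0,"jaw":0.3}]'

```text
time_s: 18.95
position: [551.7, 318.7, 225.1]
eef_rot: [0.707, 0.707, -0.001, -0.0]
ft_force: [-1.1, -0.0, 0.0]
grip_width: 63.9
gripper_force: 0.0
```

Run:
```python
from h import *
c=cam('side'); save(c,'end.png'); print(bot.state()['position'],bot.state()['ft_force'])
```

```text
[551.62755681 318.63281084 224.82198701] [-0.42896062 -0.37675319  0.25574408]
```

View pics/end.png

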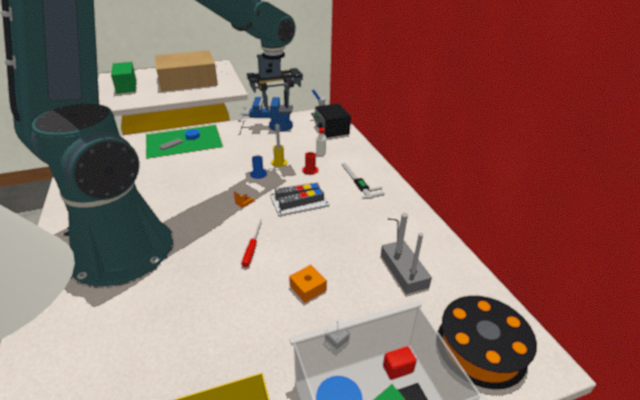

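The rod stands upright in the yellow tube at (279,150), the gripper is clear above it, and the grey-block rods and the other objects are where they were. I'll hand in.

```bash
python3 -c "from station import bot; print(bot.close_job())"
```

```text
the job is handed in; nothing more can be done
None
```

The rod wedged between both jaws in the yellow band (a 15 mm rod), and it now stands upright and released on the bottom of the yellow tube; the job is handed in, with no verdict returned.

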